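Uncover the parts carousel, turn the yellow-capped jar to the front and hold it

ROBOT

A 6-joint arm with a two-finger parallel gripper is mounted at the origin on the work surface. World frame = base frame: x ahead of the robot, y to its left, z up, the work surface at z = 0. Lengths are in m, angles in rad, forces in N, time in s.
With the tool pointing down it reaches from about 0.375 to 0.975 m from the base axis. Payload 3.8 kg.
Tool frame: the origin (TCP) lies on the centre line of the jaws, within the pads' length; the fingertips stand 17 mm ahead of it and the grasp point (between the pads) lies 2 mm behind it (bot.tip_extent is the distance from the TCP to the fingertips, in m); z points along the fingers, y is the line along which they close (so a half turn about z gives the same grasp; the last joint's range is limited). The gripper opens to 85 mm and grips with 20 to 120 N. Pads are 22 mm wide; open, the fingers measure 114 mm over their backs; the gripper's body (76 mm by 85 mm) begins 54 mm behind the grasp point. The pads swing forward as they close: fully open they stand 13 mm farther back than shut.
Start: joints at [1.24, 0.264, 1.604, -0, 1.274, -0.037], TCP at [0.195, 0.646, 0.248] pointing down, gripper open.
Joint ranges: [-2.63, 2.63], [-0.94, 2.18], [0.31, 2.57], [-1.31, 4.45], [0, 2.66], [-2.55, 2.55]. Speed limits (rad/s): [2.57, 2.57, 3.14, 3.14, 3.14, 3.14].

INTERFACE

Orientations are given as a rotation vector (axis times angle).
In Python, from workcell import readout, read_camera, finish_job, bot gives the robot as it stands.
- The arm moves only by the tool jog_arm, never from a script. Its argument "deltas" is one flat list of numbers, 7 for each row, row after row: the shift along the tool's x, y, z in m, then the turn, a rotation vector about the tool's x, y, z in degrees, then the gripper command: -1 is shut, 1 is fully open, values between are in proportion. A call has 1 to 8 rows; each row is the pose to reach, as a shift and turn from the pose commanded when the call began, along the tool's axes at that moment; what a row does not reach only later rows make up. A row lasts 1/10 s, in which the tool goes at most 50 mm and 8.59 degrees, less where a joint would pass 70% of its speed; a pose out of reach is approached as far as the arm can. A call with a gripper value outside its range is refused whole. The fingers move at their own pace and stop on an object; "squeeze" is the grip in N (left out, the last holds). Time passes only in rows, so rows that repeat a pose let the fingers close. It gives the time, the measured TCP pose, the force, the opening and the grip force at its end, in the units of the state.
- readout.read_state(): the state, without advancing time (a new reading comes with each control period).
- read_camera(name): name is "side" or "top" or "wrist"; returns a dict with "color" (480x640x3 uint8, blue, green, red), "fx", "fy", "cx", "cy" (pixels), "dist" ([k1, k2, p1, p2, k3] as OpenCV has them; the pictures are not rectified), "origin" and "attitude" of the camera in the world. Camera axes: x right, y down, z forward; pixel columns grow to the right and rows downward; lengths in m; the calibration is good to about 2 mm. A picture is of the moment at which its call begins. There is no depth.
- finish_job(): hands the job in; it is judged then, once.
The state is a dict: "time": time; "q": joint angles; "joint_vel": joint speeds; "joint_torque": joint torques, N m; "tool_pos": TCP position; "tcp_rot": TCP orientation; "wrist_force": force on the tool from outside, world axes, zero at the start; "torque": the same for the moment, N m; "width": opening from 0.0 (shut) to 1.0 (fully open); "grip_force": force on a finger pad.
Only numpy, scipy, OpenCV 4.12 (cv2) and the standard library are available. Lean on these libraries where they do the work, as an engineer would, in place of code of your own. Each camera call takes 0.05 s, during which the arm holds its last target. There are 200 camera calls.

TASK

Take the clear dust cover off the parts carousel and lay it flat, wholly on the blue mat, without dropping it. Then turn the carousel until the jar with the yellow cap faces the front, in line with the red pointer on the carousel's base, and finish while still holding the carousel firmly and still with the gripper. Leave the other things on the bench where they are.

Things in the scene. Friction and masses are not known exactly. Their poses are not given: they have to be found in the camera images.
- cover: loose dust cover, about 0.25 kg: clear disc 208 mm across, 4 mm thick, with a grey rim (inside 200 mm) reaching 16 mm below it, and a black knob on top. Origin: centre of the rim's lower edge; z up. It starts on the carousel, disc resting on the jar caps (origin 84 mm above the bench), rim loosely round the jars: lift it over 16 mm to clear. On the mat it stands on its rim (origin 4 mm above the bench)
- cover_knob (a point): centre of the head of the cover's knob: head 36 mm in diameter, 24 mm high, on a 24 mm thick stem; this point is 48 mm above the cover's origin, 28 mm above the disc's top, and 12 mm below the knob's top
- mat: flat blue square mat fixed on the bench, 260 x 260 mm, 4 mm thick; origin: centre of its underside; x and y along its edges. It lies either to the left or to the right of the robot, the carousel on the other side
- carousel: fixed round black base of the carousel, 236 mm across, 18 mm high; a red pointer 22 mm wide sticks out of it to 158 mm from the centre, roughly towards the robot, and marks the front. Origin: centre of its underside, on the turning axis; its own -x axis points along the red pointer
- turntable: aluminium 208 mm disc, top 32 mm above the bench, turning many turns either way about the vertical axis through its origin; friction (about 0.08 N m) keeps it where left. Fixed on it: five evenly spaced jars, 68 mm tall, caps 44 mm across and 18 mm high, tops 100 mm above the bench, centres 72 mm from the axis; and the bar handle. Its own -x axis points to the yellow-capped jar
- bar_handle (a point): upper part of the black upright bar handle fixed in the middle of the turntable, on its axis, to grip and turn it by: 44 mm along the turntable's x, 24 mm along its y, rising from the disc to 94 mm above the bench; this point is 78 mm above the bench; hidden under the dust cover at first
- marked_jar (a point): centre of the top of the yellow cap, 72 mm from the axis, 100 mm above the bench; the other caps are blue, white, green and grey
- front (a point): point 72 mm from the turning axis in the direction of the red pointer, 100 mm above the bench: the yellow cap's centre is to be there
- scanner: black hand-held barcode scanner with a blue trigger, about 180 x 66 x 35 mm, lying on its side on the bench; to be left alone. Origin: middle of its underside
- screwdriver: screwdriver lying on the bench, about 200 mm long; to be left alone. Origin: middle of its underside
- tape: red ring (tape roll core), 90 mm across, 22 mm high, on the bench; to be left alone. Origin: middle of its underside
- greenbin: empty open green parts bin, 150 x 120 x 60 mm, on the bench; to be left alone. Origin: middle of its underside
- connector: black multi-pin connector housing, 60 x 52 x 17 mm, lying on the bench near the back rack; to be left alone. Origin: middle of its underside
- terminal: green screw terminal block, 22 x 45 x 18 mm, on the bench near the back rack; to be left alone. Origin: middle of its underside
Mind the look-alikes: they are no part of the job. What is shaped like the cover but brown or orange is not meant.

How it is judged:
By the outcome, as a careful person would: the job done as asked, in the order asked, and still so for the second after the job is handed in, while the arm keeps its last pose, push and grip.
It also fails if it takes over 72 s, if anything falls off the work surface, if the arm or the gripper's body presses on something with over 40 N, if the wrist force passes 120 N, or if a joint passes its speed limit or range.

## Working session

There is one attempt and no reset: what is moved stays moved. The work goes in short steps, Python scripts to look and compute and a tool call to move; the robot and the scene stay as the last step left them, time stands still between calls to the robot, and variables do not carry over. Pictures are saved under pics/ and viewed, at most 10 in all, crops included, and the job is handed in when it is done.

Besides the shell and the picture viewer there is one more tool, called after "Request:" in YAML: its name, and indented under it one key for each argument. jog_arm: Moves the arm, as the interface text tells. Its arguments: {"type":"object","properties":{"deltas":{"type":"array"},"squeeze":{"type":"number"}},"required":["deltas"]}

```bash
ls; mkdir -p pics; cat > h.py <<'E'
import numpy as np, cv2
from scipy.spatial.transform import Rotation as R
from workcell import readout, read_camera, finish_job, bot
def rot(a):
    a=np.array(a,float)
    return a if a.shape==(3,3) else (R.from_rotvec(a).as_matrix() if a.size==3 else R.from_quat(a).as_matrix())
def KD(c): return np.array([[c["fx"],0,c["cx"]],[0,c["fy"],c["cy"]],[0,0,1.]]),np.array(c["dist"],float)
def cast(c,px,z):
    K,D=KD(c); p=cv2.undistortPoints(np.array(px,float).reshape(-1,1,2),K,D).reshape(-1,2)
    d=np.c_[p,np.ones(len(p))]@rot(c["attitude"]).T; o=np.array(c["origin"])
    return o+d*((z-o[2])/d[:,2])[:,None]
def proj(c,P):
    K,D=KD(c); A=rot(c["attitude"]); rv=cv2.Rodrigues(A.T)[0]
    return cv2.projectPoints(np.array(P,float).reshape(-1,1,3),rv,-A.T@np.array(c["origin"]),K,D)[0].reshape(-1,2)
def totool(s,p):  # world point -> tool-frame shift
    return rot(s["tcp_rot"]).T@(np.array(p)-np.array(s["tool_pos"]))
E
python3 - <<'E'
from h import *
print(readout.read_state())
for n in("top","side"):
    c=read_camera(n); cv2.imwrite(f"pics/{n}0.png",c["color"]); print(n,{k:v for k,v in c.items() if k!="color"})
E
```

```text
pics
{'time': 0.0, 'q': array([ 1.24009731e+00,  2.64758533e-01,  1.60540091e+00, -2.87438576e-05,
        1.27371145e+00, -3.68828739e-02]), 'joint_vel': array([ 6.76344259e-06, -1.17474293e-04, -5.52553855e-04,  2.45496052e-03,
        8.27745940e-04, -2.40848627e-04]), 'joint_torque': array([ 6.05614769e-04, -5.15103078e+01, -3.67326164e+01, -2.92500727e-05,
        1.28651981e-02,  1.31133197e-05]), 'tool_pos': array([0.19525322, 0.64540103, 0.24694384]), 'tcp_rot': array([-0.4597966 , -3.10736751,  0.00352583]), 'wrist_force': array([-0.9093698 ,  0.10783129,  0.26622797]), 'torque': array([0.00278689, 0.04747232, 0.00743384]), 'grip_force': 0.0, 'width': 1.0037134422897294}
top {'fx': 556.2145485577487, 'fy': 556.2145485577487, 'cx': 319.52471306431903, 'cy': 242.31423188856726, 'dist': array([-0.02771058,  0.        ,  0.        ,  0.        ,  0.        ]), 'origin': array([0.31980478, 0.05717211, 1.53573891]), 'attitude': array([-2.15766497,  2.17999965, -0.12722613])}
side {'fx': 500.3992374362333, 'fy': 500.3992374362333, 'cx': 315.34339122006446, 'cy': 242.45013791446354, 'dist': array([-0.04785762,  0.        ,  0.        ,  0.        ,  0.        ]), 'origin': array([-0.38329594, -1.01906918,  0.93175138]), 'attitude': array([-2.01957464,  0.70234031, -0.40822462])}
```

View pics/top0.png

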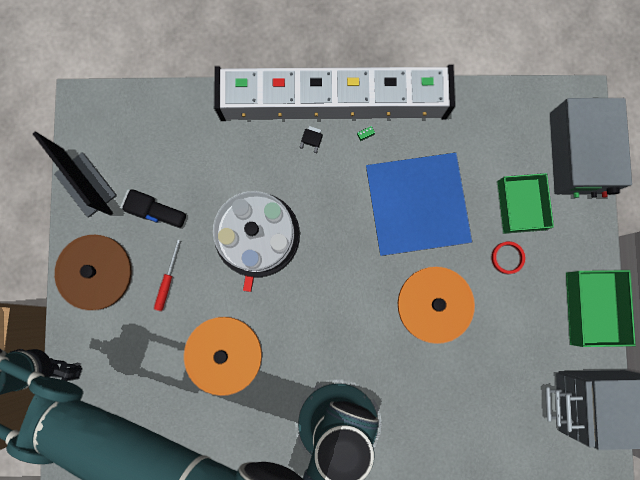

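View pics/side0.png

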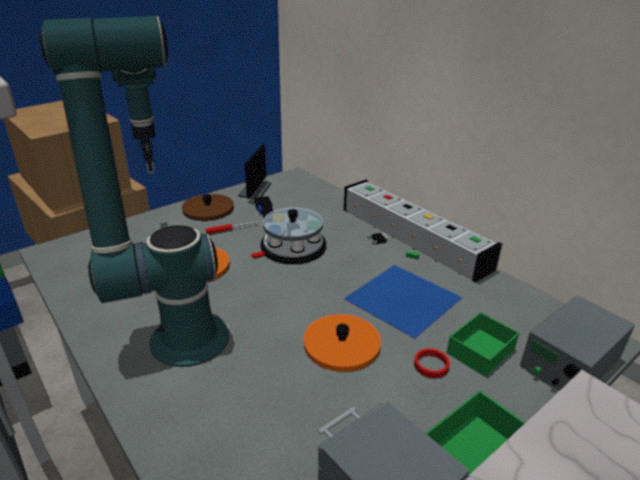

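The top view shows the clear cover on the carousel: knob (251,229), red pointer (248,284), yellow cap (229,237). The mat is at (419,204). There are three opaque look-alike lids, brown (93,272), orange (222,356) and orange (437,305). Only the disc at (255,232) is clear with a grey rim, so it is the cover. The side view agrees, with the clear cover's knob at (292,215).

```bash
cat > m.py <<'E'
from h import *
def blobs(mask,amin=15):
    n,l,s,ce=cv2.connectedComponentsWithStats(mask.astype(np.uint8)); return [(s[i,4],ce[i].round(1)) for i in range(1,n) if s[i,4]>=amin]
if __name__=="__main__":
    t=read_camera("top"); im=t["color"]; h=cv2.cvtColor(im,cv2.COLOR_BGR2HSV); H,S,V=[h[...,i].astype(int) for i in range(3)]
    m=((H>100)&(H<125)&(S>150)&(V>80)).astype(np.uint8); cs=cv2.findContours(m,0,2)[0]; c=max(cs,key=cv2.contourArea)
    box=cv2.boxPoints(cv2.minAreaRect(c)); W=cast(t,box,.004); print("mat px",box.round(1).tolist()); print(W.round(4),W.mean(0)); print("sides",np.linalg.norm(W-np.roll(W,1,0),axis=1))
    def roi(mask,x0,y0,x1,y1):
        z=np.zeros_like(mask); z[y0:y1,x0:x1]=mask[y0:y1,x0:x1]; return z
    red=roi(((H<8)|(H>172))&(S>150),225,255,275,305); b=blobs(red); print("ptr",b,[cast(t,x[1],.012) for x in b])
    k=roi((V<60),238,216,264,242); b=blobs(k); print("knob top",b); 
    s=read_camera("side"); hs=cv2.cvtColor(s["color"],cv2.COLOR_BGR2HSV)
    k2=roi(hs[...,2]<60,280,203,304,226); b2=blobs(k2); print("knob side",b2)
    for x in b: print(cast(t,x[1],.137))
    for x in b2: print(cast(s,x[1],.132))
    ye=roi((H>15)&(H<35)&(S>50),205,190,305,280); b=blobs(ye); print("yel",b,[cast(t,x[1],.1) for x in b])
    crop=np.hstack([cv2.resize(im[180:300,200:310],None,fx=4,fy=4),cv2.resize(s["color"][190:270,250:335],(340,480) and None,fx=4,fy=6)]); cv2.imwrite("pics/crop1.png",cv2.resize(crop,(780,480)))
E
python3 m.py
```

```text
mat px [[365.6000061035156, 165.0], [456.3999938964844, 150.39999389648438], [471.1000061035156, 241.5], [380.29998779296875, 256.20001220703125]]
[[ 0.7056 -0.0878  0.004 ]
 [ 0.7461 -0.3465  0.004 ]
 [ 0.4859 -0.3775  0.004 ]
 [ 0.4476 -0.1234  0.004 ]] [ 0.59630396 -0.23378311  0.004     ]
sides [0.26040904 0.26179104 0.26206025 0.25698738]
ptr [(np.int32(123), array([247.9, 283. ]))] [array([[0.37707879, 0.24122174, 0.012     ]])]
knob top [(np.int32(157), array([251.2, 228.5]))]
knob side [(np.int32(85), array([292.4, 214.9]))]
[[0.5102389  0.21819484 0.137     ]]
[[0.50585392 0.21000651 0.132     ]]
yel [(np.int32(197), array([225.8, 235.5]))] [array([[0.49757535, 0.28842656, 0.1       ]])]
```

View pics/crop1.png

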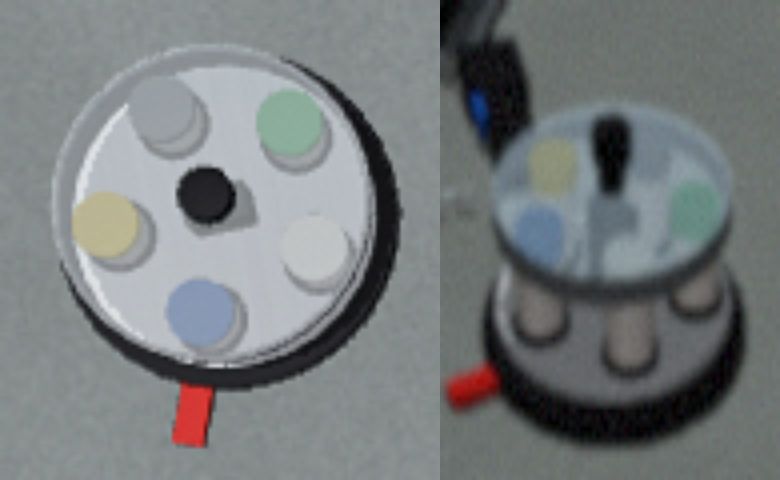

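The crop confirms the clear cover with its black knob. The yellow cap is at about 100° and the red pointer is just below the carousel. Next I move above the knob at z = 0.25.

```bash
python3 - <<'E'
from h import *
s=readout.read_state(); print(totool(s,[.510,.218,.26]).round(4)); print(rot(s["tcp_rot"]).round(3))
E
```

```text
[-0.425  -0.3182 -0.0121]
[[-0.957  0.29  -0.   ]
 [ 0.29   0.957 -0.001]
 [ 0.    -0.002 -1.   ]]
```

Request:
jog_arm:
  deltas: [-0.035, -0.026, -0.001, 0, 0, 0, 1, -0.071, -0.053, -0.002, 0, 0, 0, 1, -0.106, -0.08, -0.003, 0, 0, 0, 1, -0.142, -0.106, -0.004, 0, 0, 0, 1, -0.177, -0.132, -0.005, 0, 0, 0, 1, -0.212, -0.159, -0.006, 0, 0, 0, 1, -0.248, -0.186, -0.007, 0, 0, 0, 1, -0.283, -0.212, -0.008, 0, 0, 0, 1]
  squeeze: 60

```text
time: 1.0
tool_pos: [0.4056, 0.3595, 0.2563]
tcp_rot: [0.46, 3.108, 0.0]
wrist_force: [1.3, -0.2, -0.1]
width: 1.001
grip_force: 0.0
```

Request:
jog_arm:
  deltas: [-0.035, -0.026, -0.001, 0, 0, 0, 1, -0.071, -0.053, -0.002, 0, 0, 0, 1, -0.106, -0.08, -0.003, 0, 0, 0, 1, -0.142, -0.106, -0.004, 0, 0, 0, 1, -0.142, -0.106, -0.004, 0, 0, 0, 1, -0.142, -0.106, -0.004, 0, 0, 0, 1]

```text
time: 1.6
tool_pos: [0.5105, 0.2177, 0.26]
tcp_rot: [-0.464, -3.106, -0.0]
wrist_force: [-0.2, 0.4, 0.2]
width: 1.002
grip_force: 0.0
```

```bash
python3 - <<'E'
from h import *
s=readout.read_state(); print(s["tool_pos"],s["q"].round(3),s["wrist_force"])
c=read_camera("wrist"); cv2.imwrite("pics/w1.png",c["color"]); print({k:v for k,v in c.items() if k!="color"})
print(proj(c,[[.51,.218,.144],[.51,.218,.132]]))
E
```

```text
[0.51048222 0.21772177 0.26004755] [ 3.580e-01  3.000e-02  1.848e+00  1.000e-03  1.264e+00 -9.160e-01] [-0.17453531  0.35729     0.18992542]
{'fx': 385.0931095870442, 'fy': 385.0931095870442, 'cx': 326.6507303939009, 'cy': 238.93725256328804, 'dist': array([-0.02100354,  0.        ,  0.        ,  0.        ,  0.        ]), 'origin': array([0.43681748, 0.24033828, 0.3860306 ]), 'attitude': array([2.31939987, 1.71595679, 0.26398507])}
[[326.56302802 239.50341726]
 [326.559587   234.25255952]]
```

View pics/w1.png

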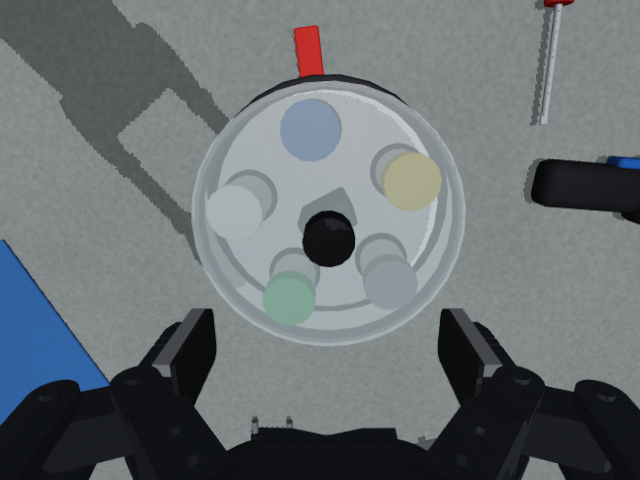

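The wrist view shows the knob at (328,238), against a predicted (326.5,237), so it is centred to within 1 mm. I descend and grip.

Request:
jog_arm:
  deltas: [0, 0, 0.03, 0, 0, 0, 1, 0, 0, 0.06, 0, 0, 0, 1, 0, 0, 0.09, 0, 0, 0, 1, 0, 0, 0.11, 0, 0, 0, 1, 0, 0, 0.12, 0, 0, 0, 1, 0, 0, 0.129, 0, 0, 0, 1, 0, 0, 0.129, 0, 0, 0, 1, 0, 0, 0.129, 0, 0, 0, 0.4]
  squeeze: 60

```text
time: 2.45
tool_pos: [0.5107, 0.2192, 0.1322]
tcp_rot: [0.459, 3.107, 0.001]
wrist_force: [0.3, -0.6, 0.5]
width: 0.861
grip_force: 0.0
```

Request:
jog_arm:
  deltas: [0, 0, 0, 0, 0, 0, 0, 0, 0, 0, 0, 0, 0, -1, 0, 0, 0, 0, 0, 0, -1, 0, 0, 0, 0, 0, 0, -1, 0, 0, 0, 0, 0, 0, -1, 0, 0, 0, 0, 0, 0, -1, 0, 0, 0, 0, 0, 0, -1, 0, 0, 0, 0, 0, 0, -1]

```text
time: 3.25
tool_pos: [0.5111, 0.2189, 0.1326]
tcp_rot: [0.46, 3.106, 0.002]
wrist_force: [-0.3, 0.5, 5.5]
width: 0.402
grip_force: 60.1
```

Request:
jog_arm:
  deltas: [0, 0, -0.005, 0, 0, 0, -1, 0, 0, -0.015, 0, 0, 0, -1, 0, 0, -0.03, 0, 0, 0, -1, 0, 0, -0.045, 0, 0, 0, -1, 0, 0, -0.06, 0, 0, 0, -1, 0, 0, -0.075, 0, 0, 0, -1, 0, 0, -0.08, 0, 0, 0, -1, 0, 0, -0.08, 0, 0, 0, -1]

```text
time: 4.05
tool_pos: [0.511, 0.2189, 0.213]
tcp_rot: [0.459, 3.105, 0.002]
wrist_force: [-0.6, 0.6, -2.1]
width: 0.405
grip_force: 59.9
```

```bash
python3 - <<'E'
from h import *
s=readout.read_state(); print(s["tool_pos"],s["width"],s["grip_force"],s["wrist_force"])
c=read_camera("side"); t=read_camera("top"); cv2.imwrite("pics/lift.png",np.hstack([c["color"][120:340,220:480],t["color"][120:340,200:460]]))
print(totool(s,[.5965,-.2335,.2126]).round(4))
E
```

```text
[0.5110194  0.21894936 0.21302468] 0.4046979443986096 59.90580081939697 [-0.63497065  0.58982912 -2.10100308]
[-2.128e-01 -4.083e-01  2.000e-04]
```

View pics/lift.png

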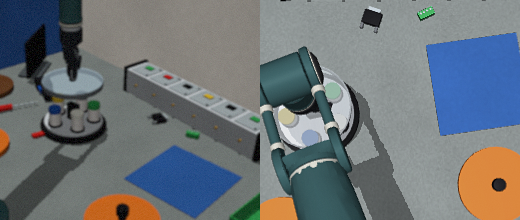

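Cover is lifted level with weight −2.3 N. Carrying it to the mat.

Request:
jog_arm:
  deltas: [-0.007, -0.014, 0, 0, 0, 0, -1, -0.02, -0.038, 0, 0, 0, 0, -1, -0.035, -0.067, 0, 0, 0, 0, -1, -0.05, -0.096, 0, 0, 0, 0, -1, -0.065, -0.125, 0, 0, 0, 0, -1, -0.08, -0.153, 0, 0, 0, 0, -1, -0.095, -0.182, 0, 0, 0, 0, -1, -0.11, -0.211, 0, 0, 0, 0, -1]

```text
time: 4.95
tool_pos: [0.5536, -0.0174, 0.2102]
tcp_rot: [-0.46, -3.106, 0.001]
wrist_force: [-0.4, -0.1, -2.4]
width: 0.404
grip_force: 60.1
```

Request:
jog_arm:
  deltas: [-0.015, -0.029, 0, 0, 0, 0, -1, -0.03, -0.058, 0, 0, 0, 0, -1, -0.045, -0.087, 0, 0, 0, 0, -1, -0.06, -0.115, 0, 0, 0, 0, -1, -0.075, -0.144, 0, 0, 0, 0, -1, -0.09, -0.173, 0, 0, 0, 0, -1, -0.098, -0.188, 0, 0, 0, 0, -1, -0.103, -0.197, 0, 0, 0, 0, -1]

```text
time: 5.75
tool_pos: [0.5952, -0.2353, 0.2102]
tcp_rot: [-0.462, -3.105, -0.001]
wrist_force: [0.2, 0.7, -3.7]
width: 0.405
grip_force: 60.2
```

```bash
python3 - <<'E'
from h import *
s=readout.read_state(); print(s["tool_pos"],s["width"],s["grip_force"],s["wrist_force"],s["q"].round(2))
print(totool(s,[.5965,-.2335,.213-.158]).round(4), rot(s["tcp_rot"])[:,2])
c=read_camera("wrist"); cv2.imwrite("pics/w2.png",c["color"]); s=read_camera("side");cv2.imwrite("pics/s2.png",s["color"])
E
```

```text
[ 0.59517288 -0.23528831  0.21022306] 0.40460257460265514 60.210009813308716 [ 0.23197391  0.66307861 -3.66633593] [-0.42  0.23  1.72 -0.    1.2  -1.69]
[-0.001   0.0021  0.1552] [-1.78087052e-03  6.93012266e-04 -9.99998174e-01]
```

View pics/w2.png

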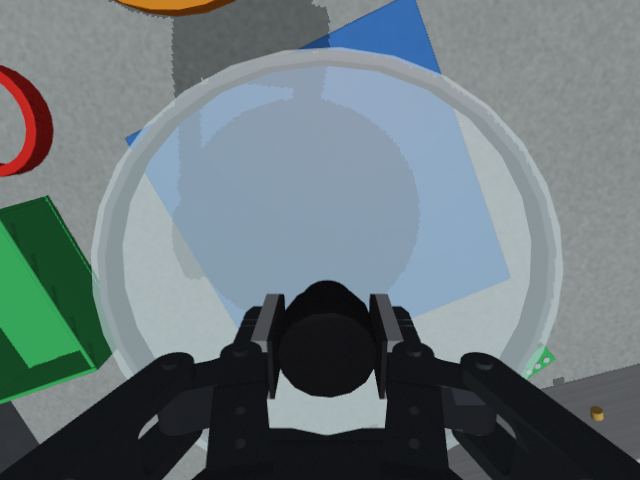

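The cover hangs level over the mat. Lowering.

Request:
jog_arm:
  deltas: [-0.001, 0.002, 0.02, 0, 0, 0, -1, -0.001, 0.002, 0.045, 0, 0, 0, -1, -0.001, 0.002, 0.07, 0, 0, 0, -1, -0.001, 0.002, 0.095, 0, 0, 0, -1, -0.001, 0.002, 0.12, 0, 0, 0, -1, -0.001, 0.002, 0.138, 0, 0, 0, -1, -0.001, 0.002, 0.147, 0, 0, 0, -1, -0.001, 0.002, 0.152, 0, 0, 0, -1]

```text
time: 6.65
tool_pos: [0.5968, -0.2305, 0.0583]
tcp_rot: [-0.458, -3.106, -0.001]
wrist_force: [-0.6, -0.7, -2.1]
width: 0.398
grip_force: 60.2
```

Request:
jog_arm:
  deltas: [0, 0, 0, 0, 0, 0, -1, 0, 0, 0.001, 0, 0, 0, -1, 0, 0, 0.002, 0, 0, 0, -1, 0, 0, 0.003, 0, 0, 0, -1, 0, 0, 0.003, 0, 0, 0, -1]

```text
time: 7.15
tool_pos: [0.5977, -0.2321, 0.0567]
tcp_rot: [0.46, 3.107, -0.0]
wrist_force: [-0.1, 0.2, -2.3]
width: 0.402
grip_force: 60.2
```

Request:
jog_arm:
  deltas: [0, 0, 0.001, 0, 0, 0, -1, 0, 0, 0.0015, 0, 0, 0, -1, 0, 0, 0.002, 0, 0, 0, -1, 0, 0, 0.002, 0, 0, 0, -1]

```text
time: 7.55
tool_pos: [0.5973, -0.2319, 0.0542]
tcp_rot: [-0.46, -3.108, -0.0]
wrist_force: [-0.4, 0.4, -3.4]
width: 0.402
grip_force: 60.2
```

Request:
jog_arm:
  deltas: [0, 0, 0.0005, 0, 0, 0, -1, 0, 0, 0.001, 0, 0, 0, -1, 0, 0, 0.001, 0, 0, 0, -1, 0, 0, 0.001, 0, 0, 0, -1]

```text
time: 7.95
tool_pos: [0.5974, -0.2319, 0.0532]
tcp_rot: [-0.46, -3.108, -0.0]
wrist_force: [-0.1, 0.3, -3.0]
width: 0.4
grip_force: 60.2
```

Request:
jog_arm:
  deltas: [0, 0, 0.0005, 0, 0, 0, -1, 0, 0, 0.001, 0, 0, 0, -1, 0, 0, 0.001, 0, 0, 0, -1, 0, 0, 0.001, 0, 0, 0, -1]

```text
time: 8.35
tool_pos: [0.5975, -0.232, 0.0526]
tcp_rot: [0.46, 3.108, -0.0]
wrist_force: [-1.9, 0.4, 1.1]
width: 0.404
grip_force: 60.5
```

Request:
jog_arm:
  deltas: [0, 0, 0.0005, 0, 0, 0, -1, 0, 0, 0.001, 0, 0, 0, -1, 0, 0, 0.001, 0, 0, 0, -1, 0, 0, 0.001, 0, 0, 0, -1]

```text
time: 8.75
tool_pos: [0.5975, -0.232, 0.0526]
tcp_rot: [0.46, 3.108, -0.0]
wrist_force: [-4.1, 1.8, 7.0]
width: 0.404
grip_force: 61.0
```

Firm contact, 7 N. Release and retreat.

Request:
jog_arm:
  deltas: [0, 0, -0.0005, 0, 0, 0, -0.1, 0, 0, -0.0005, 0, 0, 0, 0.3, 0, 0, -0.0005, 0, 0, 0, 1, 0, 0, -0.0005, 0, 0, 0, 1, 0, 0, -0.0005, 0, 0, 0, 1, 0, 0, -0.0005, 0, 0, 0, 1, 0, 0, -0.0005, 0, 0, 0, 1, 0, 0, -0.0005, 0, 0, 0, 1]
  squeeze: 20

```text
time: 9.55
tool_pos: [0.5974, -0.232, 0.0517]
tcp_rot: [-0.46, -3.108, -0.0]
wrist_force: [0.4, 1.2, 0.9]
width: 1.0
grip_force: 0.0
```

Request:
jog_arm:
  deltas: [0, 0, -0.01, 0, 0, 0, 1, 0, 0, -0.03, 0, 0, 0, 1, 0, 0, -0.07, 0, 0, 0, 1, 0, 0, -0.11, 0, 0, 0, 1, 0, 0, -0.15, 0, 0, 0, 1, 0, 0, -0.19, 0, 0, 0, 1, 0, 0, -0.21, 0, 0, 0, 1, 0, 0, -0.21, 0, 0, 0, 1]

```text
time: 10.35
tool_pos: [0.5998, -0.233, 0.2682]
tcp_rot: [0.458, 3.098, -0.004]
wrist_force: [0.6, 0.0, 0.4]
width: 1.003
grip_force: 0.0
```

```bash
cat > n.py <<'E'
from h import *; from m import blobs
t=read_camera("top"); im=t["color"]; h=cv2.cvtColor(im,cv2.COLOR_BGR2HSV); H,S,V=[h[...,i].astype(int) for i in range(3)]
def roi(mask,x0=200,y0=180,x1=310,y1=305):
    z=np.zeros_like(mask); z[y0:y1,x0:x1]=mask[y0:y1,x0:x1]; return z
M={"yel":(H>15)&(H<35)&(S>70),"blue":(H>95)&(H<125)&(S>90),"green":(H>40)&(H<90)&(S>60)}
for k,m in M.items():
    b=blobs(roi(m),40); print(k,[(x,cast(t,x[1],.1).round(4).tolist()) for x in b])
red=roi(((H<8)|(H>172))&(S>150)); b=blobs(red,40); print("ptr",b,[cast(t,x[1],.012).round(4) for x in b])
dk=roi(V<55,195,170,315,285); b=blobs(dk,30); print("dark",b)
ys,xs=np.nonzero(dk); c=cv2.convexHull(np.c_[xs,ys].astype(np.float32)); W=cast(t,c.reshape(-1,2),.018)[:,:2]
(cx,cy),r=cv2.minEnclosingCircle(W.astype(np.float32)); print("base",cx,cy,r)
s=readout.read_state(); print(s["tool_pos"],s["tcp_rot"],s["q"].round(3))
cv2.imwrite("pics/t3.png",np.hstack([cv2.resize(im[170:300,195:315],None,fx=3.2,fy=3.2),cv2.resize(im[140:270,360:480],None,fx=3.2,fy=3.2)]))
E
python3 n.py
```

```text
yel [((np.int32(236), array([226.1, 235.9])), [[0.4965, 0.2876, 0.1]])]
blue [((np.int32(231), array([249.9, 257.6])), [[0.4393, 0.2256, 0.1]])]
green [((np.int32(230), array([272. , 210.3])), [[0.5627, 0.1683, 0.1]])]
ptr [(np.int32(122), array([247.9, 283.1]))] [array([[0.3768, 0.2412, 0.012 ]])]
dark [(np.int32(997), array([262.3, 239.6])), (np.int32(32), array([246.2, 213.4])), (np.int32(180), array([254.4, 231.6])), (np.int32(30), array([236.1, 239.3])), (np.int32(35), array([283. , 248.1])), (np.int32(30), array([258.3, 260.9]))]
base 0.5106366276741028 0.21692293882369995 0.11708957701921463
[ 0.59858485 -0.23246967  0.26502895] [ 4.59055100e-01  3.10252879e+00 -2.29252834e-03] [-0.409  0.189  1.663 -0.     1.283 -1.686]
```

View pics/t3.png

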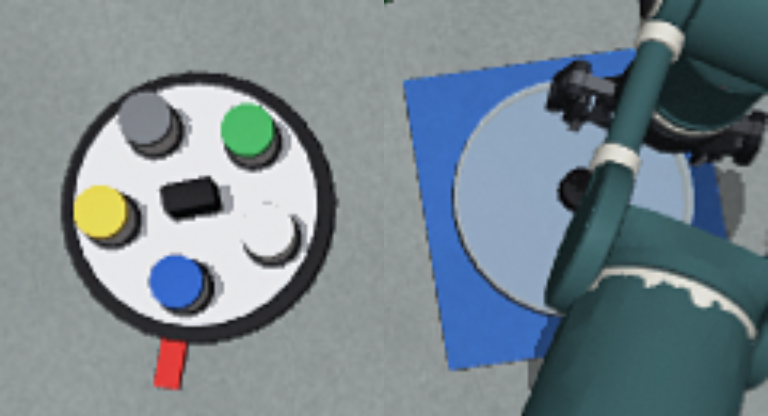

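The cover lies inside the mat. The carousel is uncovered, with the bar handle at about (254,231). The axis is at (0.5107, 0.2168) and all the caps are 71–72 mm from it. Yellow is at 101.1° and the pointer at 169.7°, so the turn is +68.6° counter-clockwise. I move over the handle.

Request:
jog_arm:
  deltas: [0.013, 0.025, 0, 0, 0, 0, 0.035, 0.027, 0.051, 0, 0, 0, 0, 0.035, 0.046, 0.087, 0, 0, 0, 0, 0.035, 0.065, 0.123, 0, 0, 0, 0, 0.035, 0.084, 0.159, 0, 0, 0, 0, 0.035, 0.103, 0.195, 0, 0, 0, 0, 0.035, 0.122, 0.231, 0, 0, 0, 0, 0.035, 0.141, 0.267, 0, 0, 0, 0, 0.035]

```text
time: 11.2
tool_pos: [0.5379, 0.0658, 0.2595]
tcp_rot: [-0.46, -3.104, 0.001]
wrist_force: [0.0, 0.1, 0.0]
width: 0.511
grip_force: 0.0
```

Request:
jog_arm:
  deltas: [0.019, 0.036, 0, 0, 0, 0, 0.035, 0.038, 0.072, 0, 0, 0, 0, 0.035, 0.055, 0.104, 0, 0, 0, 0, 0.035, 0.066, 0.125, 0, 0, 0, 0, 0.035, 0.0735, 0.138, 0, 0, 0, 0, 0.035, 0.0735, 0.138, 0, 0, 0, 0, 0.035]

```text
time: 11.8
tool_pos: [0.5082, 0.2188, 0.2602]
tcp_rot: [-0.456, -3.106, 0.002]
wrist_force: [1.1, -0.5, 0.4]
width: 0.515
grip_force: 0.0
```

Request:
jog_arm:
  deltas: [0, 0, 0, 0, 0, 8, 0.035, 0, 0, 0, 0, 0, 16, 0.035, 0, 0, 0, 0, 0, 24, 0.035, 0, 0, 0, 0, 0, 32, 0.035, 0, 0, 0, 0, 0, 40, 0.035, 0, 0, 0, 0, 0, 48, 0.035, 0, 0, 0, 0, 0, 56, 0.035, 0, 0, 0, 0, 0, 62.1, 0.035]

```text
time: 12.6
tool_pos: [0.5095, 0.216, 0.261]
tcp_rot: [2.005, 2.419, -0.003]
wrist_force: [0.1, -0.9, -0.0]
width: 0.519
grip_force: 0.0
```

Request:
jog_arm:
  deltas: [0, 0, 0, 0, 0, 0, 0.035, 0, 0, 0, 0, 0, 0, 0.035]

```text
time: 12.8
tool_pos: [0.5095, 0.2167, 0.2613]
tcp_rot: [-1.995, -2.427, 0.002]
wrist_force: [-0.2, 0.9, 0.2]
width: 0.515
grip_force: 0.0
```

```bash
python3 - <<'E'
from h import *
s=readout.read_state(); Rm=rot(s["tcp_rot"]); print(s["tool_pos"],s["width"],s["q"].round(3)); print("yaw y",np.degrees(np.arctan2(Rm[1,1],Rm[0,1]))," z",Rm[:,2].round(4)); print(totool(s,[.5107,.2168,.076]).round(4))
c=read_camera("wrist"); cv2.imwrite("pics/w3.png",c["color"])
print(proj(c,[[.5107,.2168,.094]]))
h=cv2.cvtColor(c["color"],cv2.COLOR_BGR2HSV)
E
```

```text
[0.50947772 0.2166657  0.26128825] 0.5154240924841187 [ 0.357  0.027  1.849 -0.     1.266  0.163]
yaw y 11.144082580971226  z [-7.e-04 -7.e-04 -1.e+00]
[-0.      0.0014  0.1853]
[[328.52282964 220.46225978]]
```

View pics/w3.png

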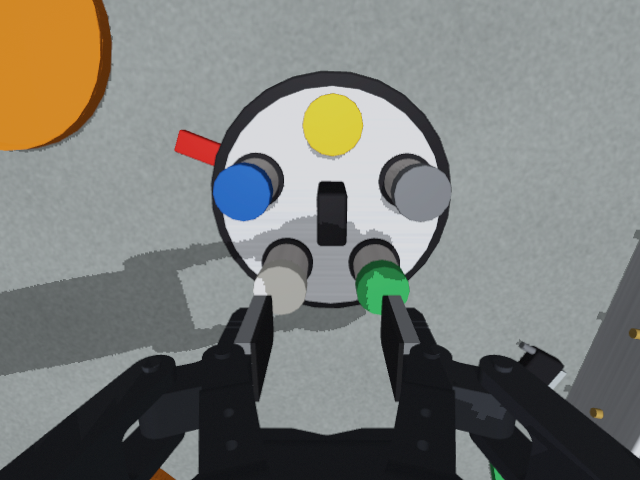

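The wrist view shows the handle top face at about (332,221), lengthwise in the view, with the yellow cap at (333,125). The prediction was (328.5,220.5), so I refine the axis.

```bash
cat > w.py <<'E'
from h import *; from m import blobs
c=read_camera("wrist"); h=cv2.cvtColor(c["color"],cv2.COLOR_BGR2HSV); H,S,V=[h[...,i].astype(int) for i in range(3)]
M={"yel":(H>22)&(H<35)&(S>120),"blue":(H>95)&(H<125)&(S>120),"red":((H<8)|(H>172))&(S>150)}
for k,m in M.items():
    m=m.astype(np.uint8); cs=cv2.findContours(m,0,2)[0]; q=max(cs,key=cv2.contourArea); ce=np.array(cv2.minEnclosingCircle(q)[0]); 
    if k=="red": mm=cv2.moments(q); ce=np.array([mm["m10"]/mm["m00"],mm["m01"]/mm["m00"]])
    print(k,cv2.contourArea(q),ce.round(1),cast(c,ce,.1 if k!="red" else .012).round(4))
z=np.zeros_like(V); z[100:250,310:360]=(V<40)[100:250,310:360]; print("bar",[ (b,cast(c,b[1],.094).round(4)) for b in blobs(z,100)])
E
python3 w.py
```

```text
yel 2813.5 [332.5 124.9] [[0.4994 0.2886 0.1   ]]
blue 2638.0 [242.2 191.8] [[0.4422 0.2279 0.1   ]]
red 926.5 [196.7 147. ] [[0.3779 0.2427 0.012 ]]
bar [((np.int32(1074), array([331.6, 216.7])), array([[0.5125, 0.2205, 0.094 ]]))]
```

Request:
jog_arm:
  deltas: [0, 0.0025, 0.04, 0, 0, 0, 0.035, 0, 0.0025, 0.08, 0, 0, 0, 0.035, 0, 0.0025, 0.115, 0, 0, 0, 0.035, 0, 0.0025, 0.14, 0, 0, 0, 0.035, 0, 0.0025, 0.16, 0, 0, 0, 0.035, 0, 0.0025, 0.176, 0, 0, 0, 0.035, 0, 0.0025, 0.184, 0, 0, 0, 0.035, 0, 0.0025, 0.184, 0, 0, 0, 0.035]

```text
time: 13.7
tool_pos: [0.5109, 0.2178, 0.0765]
tcp_rot: [-1.995, -2.425, 0.004]
wrist_force: [-0.8, -0.1, -0.7]
width: 0.524
grip_force: 0.0
```

Request:
jog_arm:
  deltas: [0, 0, 0, 0, 0, 0, -0.3, 0, 0, 0, 0, 0, 0, -1, 0, 0, 0, 0, 0, 0, -1, 0, 0, 0, 0, 0, 0, -1, 0, 0, 0, 0, 0, 0, -1, 0, 0, 0, 0, 0, 0, -1]
  squeeze: 20

```text
time: 14.3
tool_pos: [0.5129, 0.2186, 0.0789]
tcp_rot: [1.996, 2.424, 0.003]
wrist_force: [0.8, -0.1, 4.9]
width: 0.276
grip_force: 25.1
```

Gripped the handle (23.5 mm). Turning.

Request:
jog_arm:
  deltas: [0, 0, 0, 0, 0, 0, -1, 0, 0, 0, 0, 0, 0, -1, 0, 0, 0, 0, 0, -2, -1, 0, 0, 0, 0, 0, -6, -1, 0, 0, 0, 0, 0, -10, -1, 0, 0, 0, 0, 0, -14, -1, 0, 0, 0, 0, 0, -18, -1, 0, 0, 0, 0, 0, -22, -1]
  squeeze: 60

```text
time: 15.1
tool_pos: [0.5123, 0.2184, 0.079]
tcp_rot: [1.493, 2.763, 0.001]
wrist_force: [-1.8, -0.8, 7.7]
width: 0.27
grip_force: 60.4
```

Request:
jog_arm:
  deltas: [0, 0, 0, 0, 0, -4, -1, 0, 0, 0, 0, 0, -8, -1, 0, 0, 0, 0, 0, -12, -1, 0, 0, 0, 0, 0, -16, -1, 0, 0, 0, 0, 0, -20, -1, 0, 0, 0, 0, 0, -24, -1, 0, 0, 0, 0, 0, -28, -1, 0, 0, 0, 0, 0, -32, -1]

```text
time: 15.9
tool_pos: [0.5118, 0.2178, 0.079]
tcp_rot: [-0.674, -3.068, 0.001]
wrist_force: [-3.3, -3.5, 9.8]
width: 0.273
grip_force: 60.7
```

Request:
jog_arm:
  deltas: [0, 0, 0, 0, 0, -4, -1, 0, 0, 0, 0, 0, -8, -1, 0, 0, 0, 0, 0, -11, -1, 0, 0, 0, 0, 0, -13.5, -1, 0, 0, 0, 0, 0, -14.6, -1, 0, 0, 0, 0, 0, -14.6, -1, 0, 0, 0, 0, 0, -14.6, -1]

```text
time: 16.6
tool_pos: [0.5117, 0.2175, 0.079]
tcp_rot: [-0.282, -3.129, 0.002]
wrist_force: [-3.6, -5.8, 10.3]
width: 0.271
grip_force: 60.7
```

```bash
python3 w.py; python3 - <<'E'
from h import *
s=readout.read_state(); Rm=rot(s["tcp_rot"]); print(s["tool_pos"],s["width"],s["grip_force"],s["wrist_force"],s["torque"],"yaw y",np.degrees(np.arctan2(Rm[1,1],Rm[0,1])))
c=read_camera("wrist"); t=read_camera("top"); cv2.imwrite("pics/f.png",np.hstack([cv2.resize(c["color"],(480,360)),cv2.resize(t["color"][120:300,200:500],(300,180)).repeat(1,0) if 0 else cv2.copyMakeBorder(t["color"][120:300,200:500],0,180,0,0,0)]))
E
```

```text
yel 20752.5 [326.5 137. ] [[0.4407 0.2306 0.1   ]]
blue 16745.0 [112.3 294.2] [[0.4741 0.1588 0.1   ]]
red 1209.0 [325.6  12.8] [[0.3916 0.239  0.012 ]]
bar [((np.int32(158), array([329.3, 247.5])), array([[0.4731, 0.2255, 0.094 ]]))]
[0.51173854 0.21749721 0.07903153] 0.2733186260550658 60.745959877967834 [-3.57011154 -4.93685573 10.51873097] [-0.41877156  0.40786385  0.05457831] yaw y 79.68676813328304
```

View pics/f.png

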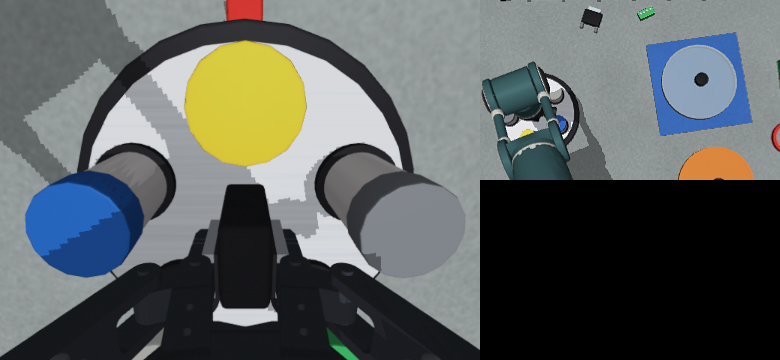

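The wrist view shows the yellow cap centre at column 326.5 and the red pointer at 325.6, in line within about 0.3°. The top view shows the cover flat and fully on the mat. The grip is 60 N and still.

```bash
python3 -c "
from h import *
print(abs(readout.read_state()['joint_vel']).max()); print(finish_job())"
```

```text
0.0014059360055881682
the job is handed in; nothing more can be done
None
```

The job is handed in: the cover lies flat and wholly on the blue mat, and the yellow-capped jar lines up with the red pointer to within about 0.3° by the wrist camera, with the gripper still holding the handle at 60 N.

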